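Press the lever of the honey-stick dispenser

TASK

Press down the long end of the dispenser's lever with the fingertips so that the heavy steel flap lifts and the honey stick behind it rolls out into the dispenser's tray; then let the lever come back up so that the flap falls shut. Touch neither the flap nor the honey stick, and leave the jam jar, the butter dish and the plate where they are.

Things in the scene. Friction and masses are not known exactly. Their poses are not given: they have to be found in the camera images.
- dispenser: Fixed dispenser, yaw varies. Origin on the table under its white chute, z up, +x the way the stick rolls (away from the robot), +y the lever's side. Chute x -85..68, y +-75 mm, open on top, walls 102 mm high (hinge ears 122), floor falling 20 deg to +x. Catch tray x 68..203, y +-81, rim 44 mm, floor falling gently to +x. Base plate 290 x 215 mm.
- lever (a joint): Steel lever, rad: 0 at rest (long end up), grows as the long end is pressed, stop at 0.48; the flap's weight brings it back. Bar 14 mm wide; long end 175 mm to -x of the pin, sloping up 0.24 rad at rest; short end 50 mm to +x, under a tab of the flap. Full travel lowers the paddle by 70 mm, nearly straight down; 2 to 4 N there raises the flap.
- fulcrum (a point): The lever's pin, axis along the dispenser's y, at (-10, 100, 80) mm in the dispenser's frame, between two dark steel cheeks 92 mm high.
- paddle (a point): Centre of the upper face of the black paddle on the lever's long end, the place to press. Paddle 50 mm along the lever, 40 mm wide, 8 mm thick. At rest it lies 144 mm to -x of the lever's pin and 122 mm above the table; fully pressed about 50 mm above it. Moves with the lever.
- flap (a joint): Heavy steel flap (about 0.7 kg) shutting the chute's low end, rad: 0 shut, about 0.44 with the lever fully down; falls shut by itself. Plate 12 mm thick, 136 wide, 56 high, on two arms hinged about y at (-20, 0, 112) mm of the dispenser. The stick passes under it from about 0.12 rad (lever at about 0.14).
- flap_edge (a point): Middle of the lower edge of the flap's plate; moves with the flap.
- stick: Loose rigid honey stick: amber tube 14 mm in diameter, 120 mm long with white ends, 20 g. Origin at its centre, long axis y. Starts lying across the chute against the flap, and rolls out by itself in under a second when the flap is up.
- jar: Bystander: loose glass jam jar with cap, 66 mm in diameter, 95 mm high; origin at the centre of its underside. It and the butter dish swap places: one stands about 130 mm to the dispenser's -y of the paddle, the other outside the lever near the fulcrum.
- dish: Bystander: loose round steel butter dish, 84 mm in diameter, 26 mm high. Origin: centre of its underside.
- plate: Bystander: loose white plate, 170 mm in diameter, 16 mm high, on the chute's other side (-y). Origin: centre of its underside.

How it is judged:
On the way:
1. the lever is pressed by the fingers and the flap is up (value of joint lever above 0.12 rad and value of joint flap above 0.1 rad and contact force between the fingers and lever above 0.3 N), for 0.1 s.
At the end, for the whole second after the job is handed in: The honey stick lies still inside the tray (its centre within the tray's walls, under 36 mm above the table, within 30 mm of its middle line), the flap is shut (under 0.05 rad), the lever is back up (under 0.06 rad), and jar, dish and plate are within 15 mm of where they stood (x of stick in the frame of dispenser between 0.07 and 0.198 m and y of stick in the frame of dispenser between -0.03 and 0.03 m and z of stick in the frame of dispenser below 0.036 m and linear speed of stick below 0.03 m/s and value of joint flap below 0.05 rad and value of joint lever below 0.06 rad and distance of each of jar, dish, plate from where it was at the start of the episode below 0.015 m); the robot touches nothing.
It fails at once if the robot touches the flap (contact force between any of the fingers, the arm and flap above 0.5 N).
It fails at once if the robot touches the honey stick (contact force between any of the fingers, the arm and stick above 0.2 N).
It fails at once if the honey stick is lifted (height (world z) of stick above 0.1 m).
It fails at once if a bystander is pushed away or lifted (distance of any of jar, dish, plate from where it was at the start of the episode above 0.03 m).
It also fails if it takes over 32 s, if anything falls off the work surface, if the arm or the gripper's body presses on something with over 40 N, if the wrist force passes 120 N, or if a joint passes its speed limit or range.

ROBOT

A 6-joint arm with a two-finger parallel gripper is mounted at the origin on the work surface. World frame = base frame: x ahead of the robot, y to its left, z up, the work surface at z = 0. Lengths are in m, angles in rad, forces in N, time in s.
With the tool pointing down it reaches from about 0.225 to 0.875 m from the base axis. Payload 3.4 kg.
Tool frame: the origin (TCP) lies at the very end of the fingers, on their centre line; the grasp point (between the pads) lies 19 mm behind it; z points along the fingers, y is the direction in which the jaws open and shut (so a half turn about z gives the same grasp; the last joint's range is limited). The gripper opens to 85 mm and grips with 20 to 120 N. Pads are 22 mm wide; open, the fingers measure 114 mm over their backs; the gripper's body (76 mm by 85 mm) begins 54 mm behind the grasp point. The pads swing forward as they close: fully open they stand 13 mm farther back than shut.
Start: joints at [-1.463, 0.276, 1.505, -0, 1.361, -0.121], TCP at [0.13, -0.56, 0.231] pointing down, gripper open.
Joint ranges: [-2.89, 2.89], [-0.75, 2.08], [0.22, 2.7], [-1.18, 4.32], [0.11, 2.71], [-2.7, 2.7]. Speed limits (rad/s): [2.57, 2.57, 3.14, 3.14, 3.14, 3.14].

INTERFACE

Orientations are given as a unit quaternion [w, x, y, z].
In Python, from rig import telemetry, cams, sign_off, spotter gives the robot as it stands.
- The arm moves only by the tool servo_tool, never from a script. Its argument "steps" is a list of rows, each a list of 6 numbers: the shift along the tool's x, y, z in mm, then the turn, a rotation vector about the tool's x, y, z in degrees. In form: [[x, y, z, ax, ay, az], ...]. A call has 1 to 8 rows; each row is the pose to reach, as a shift and turn from the pose commanded when the call began, along the tool's axes at that moment; what a row does not reach only later rows make up. A row lasts 1/10 s, in which the tool goes at most 50 mm and 8.59 degrees, less where a joint would pass 70% of its speed; a pose out of reach is approached as far as the arm can. A call with a gripper value outside its range is refused whole. "hand" is the closure in counts, from 0 (fully open) to 255 (shut), set as the call begins (left out, the last holds). The fingers move at their own pace and stop on an object; "grip_force" is the grip in N (left out, the last holds). Time passes only in rows, so rows that repeat a pose let the fingers close. It gives the time, the measured TCP pose, the force and the opening at its end, in the units of the state.
- telemetry.get_state(): the state, without advancing time (a new reading comes with each control period).
- cams.get_image(name): name is "scene" or "top" or "wrist"; returns (picture, depth): 400x640x3 uint8, red, green, blue; 400x640 float32, m along the optical axis (not along the pixel's ray), 0 where there is no reading.
- cams.camera_model(name): a dict with "camera_matrix" (3x3 intrinsics, pixels), "D" ([k1, k2, p1, p2, k3] as OpenCV has them; the pictures are not rectified), "origin" and "rotation" of the camera in the world; the wrist camera has in their place "tool_from_camera" (4x4, takes a point from camera to tool coordinates, whose origin is the TCP and whose axes are the flange's). Camera axes: x right, y up, looking along -z (the intrinsics and any distortion apply to the point x, -y, -z); pixel columns grow to the right and rows downward; lengths in m; the calibration is good to about 2 mm. A picture is of the moment at which its call begins: read the wrist's pose just before it. camera_model takes no time and is no camera call.
- sign_off(): hands the job in, once; it reports no verdict.
Trained networks look in the newest picture that a camera, given by its name, has taken for a name from the list of things; names that differ only in an ending like _2 or _b are one class to them, and where a whole thing is asked for, a point or a joint stands for the part that bears it (a point fixed in the world has none). Each returns a list of dicts, best first, with "conf" (0 to 1); they miss things now and then, are a little off and sometimes report something else, mostly with a low value. They report only what shows in the picture. A call takes as long as a camera call.
- spotter.outline_of(query, camera): "region" (400x640 bool, what is visible of it) and "rect" ([left, top, width, height] in pixels, round what is visible of it).
The state is a dict: "clock": time; "qpos": joint angles; "qd": joint speeds; "effort": joint torques, N m; "position": TCP position; "ee_rot": TCP orientation; "contact_force": force on the tool from outside, world axes, zero at the start; "moment": the same for the moment, N m; "width": finger opening in m.
Only numpy, scipy, OpenCV 4.12 (cv2) and the standard library are available. Lean on these libraries where they do the work, as an engineer would, in place of code of your own. Each camera call takes 0.05 s, during which the arm holds its last target.

## Working session

There is one attempt and no reset: what is moved stays moved. The work goes in short steps, Python scripts to look and compute and a tool call to move; the robot and the scene stay as the last step left them, time stands still between calls to the robot, and variables do not carry over. Pictures are saved under pics/ and viewed, and the job is handed in when it is done.

Besides the shell and the picture viewer there is one more tool, called after "Emit:" as name(argument=value, ...), one argument or row to a line, values as JSON. servo_tool: Moves the arm, as the interface text tells. Its arguments: {"type":"object","properties":{"steps":{"type":"array","items":{"type":"array","items":{"type":"number"}}},"hand":{"type":"number"},"grip_force":{"type":"number"}},"required":["steps"]}

```bash
mkdir -p pics; ls
python3 - <<'E'
from rig import telemetry,cams,spotter
import cv2,numpy as np
s=telemetry.get_state();print(s)
for n in("scene","top"):
    p,d=cams.get_image(n);cv2.imwrite(f"pics/{n}0.png",p[:,:,::-1]);np.savez(f"/tmp/{n}0.npz",p=p,d=d)
    m=cams.camera_model(n);print(n,m)
    for q in("paddle","lever","dispenser","jar","dish","plate","stick"):
        r=spotter.outline_of(q,n);print(q,[(round(x["conf"],2),x["rect"]) for x in r][:2])
        if r: np.save(f"/tmp/{n}_{q}.npy",r[0]["region"])
E
```

```text
pics
{'clock': 0.0, 'qpos': array([-1.46299816e+00,  2.76604663e-01,  1.50615570e+00, -8.86954413e-06,
        1.36070349e+00, -1.21011701e-01]), 'qd': array([-0.00070577,  0.00149696, -0.00084497,  0.00050436,  0.00013253,
        0.00125154]), 'effort': array([ 5.13259238e-04, -4.16774225e+01, -2.45805430e+01,  4.61330455e-05,
        1.11402958e-02, -8.82394232e-06]), 'position': array([ 0.13034715, -0.55947551,  0.23042521]), 'ee_rot': array([-9.35609480e-04,  9.93462350e-01,  1.14156404e-01,  1.84495945e-06]), 'contact_force': array([ 1.13307234,  0.24835788, -0.3376805 ]), 'moment': array([-0.02669289,  0.00419861, -0.0706991 ]), 'width': 0.08537382807735608}
scene {'camera_matrix': array([[471.15180517,   0.        , 326.08172165],
       [  0.        , 471.15180517, 199.88707472],
       [  0.        ,   0.        ,   1.        ]]), 'D': array([-0.10919894,  0.        ,  0.        ,  0.        ,  0.        ]), 'origin': array([1.16667502, 0.69360772, 0.79398512]), 'rotation': array([0.2674966 , 0.1457604 , 0.42122249, 0.8542664 ])}
paddle [(0.84, [270.0, 199.8, 95.3, 38.0])]

[... 353 characters left out ...]
 , 485.66648169, 195.71718678],
       [  0.        ,   0.        ,   1.        ]]), 'D': array([0.02694374, 0.        , 0.        , 0.        , 0.        ]), 'origin': array([ 0.51066442, -0.02962911,  1.09290684]), 'rotation': array([ 0.70742755,  0.02576701, -0.04445327, -0.70491577])}
paddle [(0.79, [262.4, 129.7, 49.3, 85.5]), (0.2, [336.4, 122.1, 48.6, 30.8])]
lever [(0.61, [335.6, 124.7, 52.6, 26.6]), (0.59, [265.9, 133.0, 49.8, 78.9])]
dispenser [(0.56, [260.8, 58.4, 160.3, 156.8])]
jar [(0.63, [318.9, 207.7, 31.0, 31.6]), (0.38, [381.1, 183.0, 75.7, 79.5])]
dish [(0.96, [239.8, 118.2, 35.7, 40.1])]
plate [(0.91, [384.3, 183.7, 69.5, 80.0])]
stick [(0.53, [337.2, 122.5, 48.5, 27.8])]
```

View pics/top0.png

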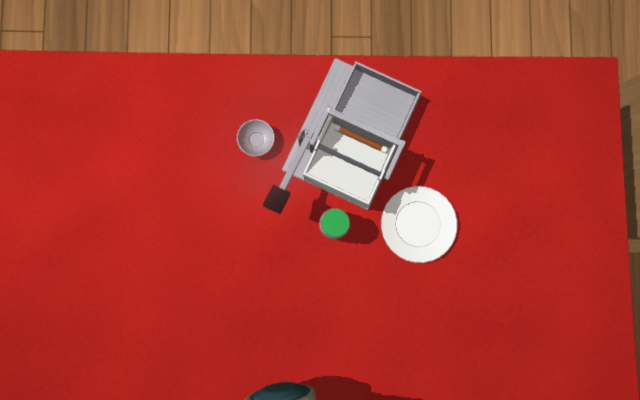

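View pics/scene0.png

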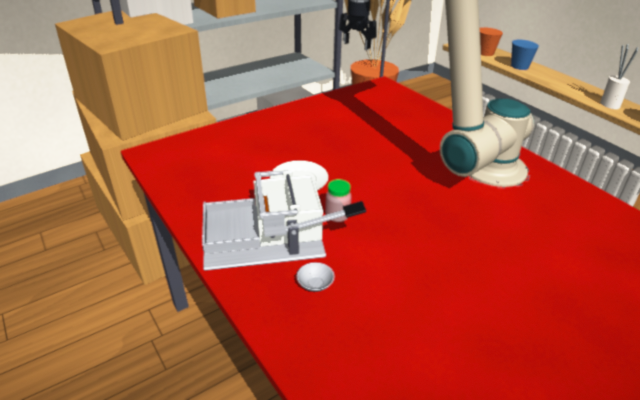

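```bash
cat > h.py <<'E'
import numpy as np,cv2
from rig import cams
from scipy.spatial.transform import Rotation as R
def rot(q): return R.from_quat([q[1],q[2],q[3],q[0]]).as_matrix()
def world(cam,uv,d,m=None):
    m=m or cams.camera_model(cam)
    uv=np.asarray(uv,float).reshape(-1,1,2);n=cv2.undistortPoints(uv,m["camera_matrix"],m["D"])[:,0]
    d=np.asarray(d).reshape(-1,1)
    c=np.hstack([n[:,:1]*d,-n[:,1:]*d,-d])
    return c@rot(m["rotation"]).T+m["origin"]
E
python3 - <<'E'
from h import *
z=np.load("/tmp/top0.npz");d=z["d"];p=z["p"].astype(int)
v,u=np.mgrid[0:400,0:640]
W=world("top",np.c_[u.ravel(),v.ravel()],d.ravel()).reshape(400,640,3);W[d==0]=np.nan
np.save("/tmp/W.npy",W)
dark=(p.max(2)<60)&(W[...,2]>.06)&(W[...,2]<.16)&(u>240)&(u<330)&(v>120)&(v<230)
m=np.zeros((400,640),np.uint8);m[dark]=1
n,l,st,c=cv2.connectedComponentsWithStats(m)
for i in range(1,n):
    if st[i,4]>20: P=W[l==i];print(st[i],P.mean(0).round(4),P.min(0).round(3),P.max(0).round(3))
for q in("paddle","jar","dish","plate"):
    r=np.load(f"/tmp/top_{q}.npy")&(d>0);P=W[r];print(q,np.median(P,0).round(4),np.nanpercentile(P,2,0).round(3),np.nanpercentile(P,98,0).round(3))
im=cv2.resize(z["p"][40:270,220:470,::-1],None,fx=3.2,fy=2.6,interpolation=cv2.INTER_CUBIC);cv2.imwrite("pics/topz.png",cv2.resize(z["p"][40:240,230:450,::-1],None,fx=3,fy=3,interpolation=cv2.INTER_CUBIC))
E
```

```text
[271 193  18  20 144] [0.5919 0.0283 0.1216] [0.574 0.012 0.114] [0.613 0.046 0.129]
paddle [0.6258 0.02   0.1111] [ 0.578 -0.03   0.001] [0.743 0.058 0.126]
jar [ 0.554  -0.0818  0.0947] [ 0.526 -0.111  0.001] [ 0.583 -0.053  0.099]
dish [0.7516 0.091  0.0129] [ 0.711  0.053 -0.   ] [0.786 0.127 0.028]
plate [ 0.5578 -0.2759  0.0102] [ 0.483 -0.348  0.002] [ 0.632 -0.201  0.018]
```

View pics/topz.png

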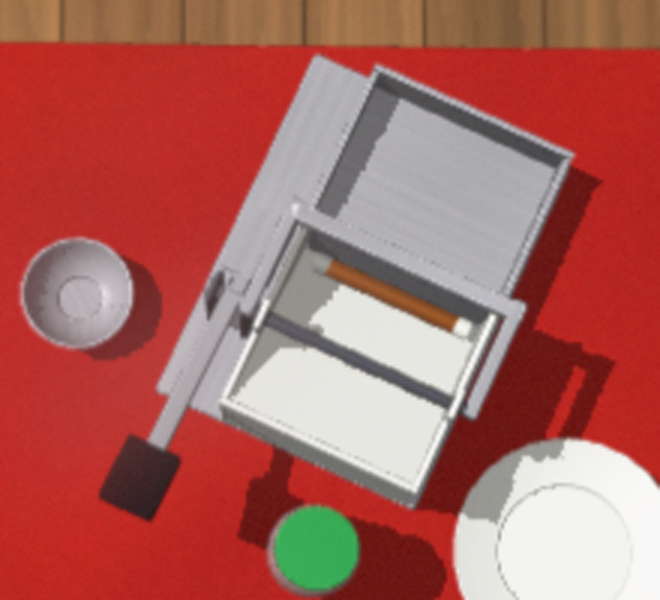

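The top view shows the paddle at about (276,199), the lever running up to the fulcrum at about (306,140), the jar at (334,223) with a green cap, the dish at (256,138), the plate at (419,224) and the stick at (362,138). The paddle's depth (z = 0.122) agrees with the lever being at rest. Next I work out the tool-frame shift.

```bash
cat > go.py <<'E'
from h import *
from rig import telemetry
import sys
s=telemetry.get_state();T=rot(s["ee_rot"])
t=np.array(list(map(float,sys.argv[1:4])))
print(T.round(3).tolist(),s["position"].round(4),s["clock"],"shift mm",(T.T@(t-s["position"])*1000).round(1), s["contact_force"].round(2))
E
python3 go.py .59 .028 .2
python3 - <<'E'
import numpy as np
W=np.load("/tmp/W.npy")
# bar points: dispenser yaw from tray/chute wall pixels
for a in [(276,199),(290,175),(292,170),(296,165),(355,65),(418,93)]: print(a,W[a[1],a[0]].round(4))
E
```

```text
[[0.974, 0.227, 0.0], [0.227, -0.974, -0.0], [0.0, 0.0, -1.0]] [ 0.1304 -0.5601  0.2314] 0.8 shift mm [ 581.  -468.5   31.3] [ 0.58 -0.26 -0.67]
(276, 199) [0.6004 0.0359 0.1223]
(290, 175) [0.6516 0.009  0.1046]
(292, 170) [0.6621 0.005  0.1039]
(296, 165) [ 0.6735 -0.003   0.0983]
(355, 65) [ 0.9097 -0.1317  0.0413]
(418, 93) [ 0.8477 -0.2729  0.0385]
```

Emit:
servo_tool(
  steps=[
    [37,-29,0,0,0,0],
    [74,-59,0,0,0,0],
    [111,-88,0,0,0,0],
    [148,-118,0,0,0,0],
    [185,-147,0,0,0,0],
    [222,-177,0,0,0,0],
    [259,-206,0,0,0,0],
    [296,-236,0,0,0,0],
  ],
  hand=255,
)

```text
clock: 1.6
position: [0.3661, -0.2616, 0.2316]
ee_rot: [0.0, 0.993, 0.114, 0.0]
contact_force: [0.8, -1.0, 0.1]
width: -0.0001
```

Emit:
servo_tool(
  steps=[
    [37,-29,0,0,0,0],
    [74,-59,0,0,0,0],
    [111,-88,0,0,0,0],
    [148,-118,0,0,0,0],
    [185,-147,0,0,0,0],
    [222,-177,0,0,0,0],
    [259,-206,0,0,0,0],
    [296,-236,20,0,0,0],
  ],
)

```text
clock: 2.4
position: [0.6021, 0.0344, 0.2144]
ee_rot: [0.001, 0.993, 0.114, 0.003]
contact_force: [0.9, 0.4, 0.3]
width: -0.0002
```

```bash
python3 go.py .60 .034 .135
python3 - <<'E'
from rig import cams,spotter
import cv2
for n in("wrist","top","scene"):
    p,d=cams.get_image(n);cv2.imwrite(f"pics/{n}1.png",p[:,:,::-1])
print(cams.camera_model("wrist"))
E
```

```text
[[0.974, 0.227, 0.007], [0.227, -0.974, -0.001], [0.006, 0.002, -1.0]] [0.6021 0.0344 0.2144] 2.4 shift mm [-2.6 -0.2 79.4] [0.92 0.38 0.25]
{'camera_matrix': array([[279.58857395,   0.        , 326.61309527],
       [  0.        , 279.58857395, 195.54265567],
       [  0.        ,   0.        ,   1.        ]]), 'D': array([-0.01709153,  0.        ,  0.        ,  0.        ,  0.        ]), 'tool_from_camera': array([[ 7.78199881e-04,  9.59101551e-01,  2.83061142e-01,
         7.18280338e-02],
       [ 9.99999574e-01, -6.06035515e-04, -6.95785887e-04,
         1.82857963e-04],
       [-4.95784218e-04,  2.83061563e-01, -9.59101614e-01,
        -1.40530390e-01],
       [ 0.00000000e+00,  0.00000000e+00,  0.00000000e+00,
         1.00000000e+00]])}
```

View pics/wrist1.png

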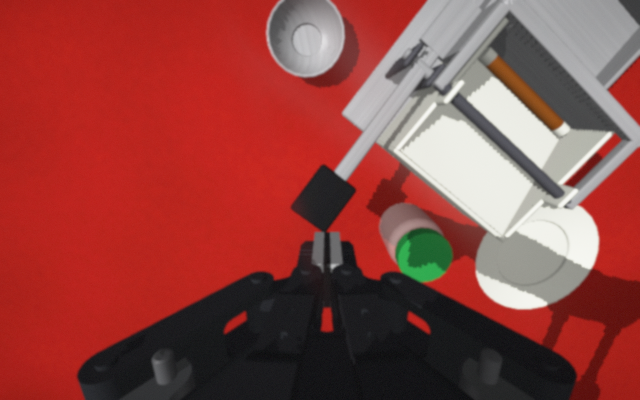

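View pics/top1.png

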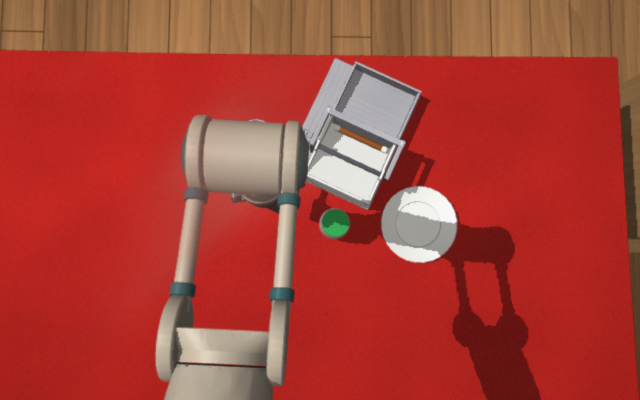

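View pics/scene1.png

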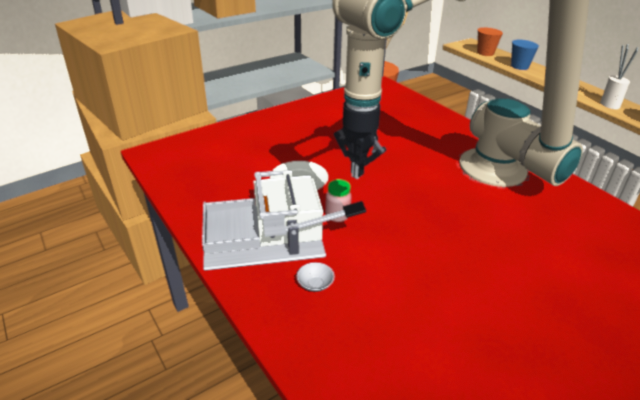

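The wrist view shows the paddle at about (323,197), just ahead of the shut fingertips at (328,240). I cross-check the paddle position from it.

Run:
```python
from h import *
from rig import telemetry
s=telemetry.get_state();T=rot(s["ee_rot"])
p,d=cams.get_image("wrist");m=cams.camera_model("wrist")
p=p.astype(int);v,u=np.mgrid[0:400,0:640]
k=((p.max(2)<50)&(u>285)&(u<360)&(v>160)&(v<231)&(d>0)).astype(np.uint8)
n,l,st,c=cv2.connectedComponentsWithStats(k);i=1+np.argmax(st[1:,4]);print(st[i],c[i])
w=l==i;uv=np.c_[u[w],v[w]].astype(float);n=cv2.undistortPoints(uv.reshape(-1,1,2),m["camera_matrix"],m["D"])[:,0];dd=d[w][:,None]
P=np.hstack([n[:,:1]*dd,-n[:,1:]*dd,-dd,np.ones_like(dd)])@m["tool_from_camera"].T
Q=P[:,:3]@T.T+s["position"];print(P[:,:3].mean(0),Q.mean(0),np.median(Q,0),Q.min(0),Q.max(0),s["position"])
xy=Q[:,:2].astype(np.float32);print(cv2.minAreaRect(xy))
```

```text
[ 300  163   57   66 2118] [326.13692162 195.26817753]
[ 3.33338410e-03 -8.73722422e-06  9.21897809e-02] [0.6022413  0.03578148 0.1177706 ] [0.60260286 0.0360938  0.11779532] [0.57439518 0.01156481 0.11042903] [0.62872535 0.05749533 0.12468456] [0.59929015 0.03497475 0.20996988]
((0.6012554168701172, 0.036592964082956314), (0.0369686558842659, 0.04560264199972153), 65.53728485107422)
```

Emit:
servo_tool(
  steps=[
    [1,0,30,0,0,0],
    [1,0,55,0,0,0],
    [1,0,75,0,0,0],
    [1,0,84,0,0,0],
    [1,0,90,0,0,0],
    [1,0,95,0,0,0],
    [1,0,100,0,0,0],
    [1,0,100,0,0,0],
  ],
)

```text
clock: 3.4
position: [0.6, 0.0327, 0.1125]
ee_rot: [0.0, 0.993, 0.114, 0.0]
contact_force: [-2.3, -0.4, 2.8]
width: -0.0001
```

Run:
```python
from rig import cams
import cv2
for n in("wrist","scene"):
    p,d=cams.get_image(n);cv2.imwrite(f"pics/{n}2.png",p[:,:,::-1])
```

```text
(no output)
```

View pics/wrist2.png

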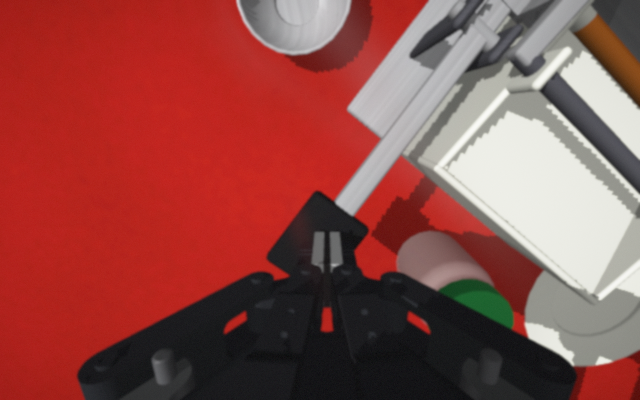

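View pics/scene2.png

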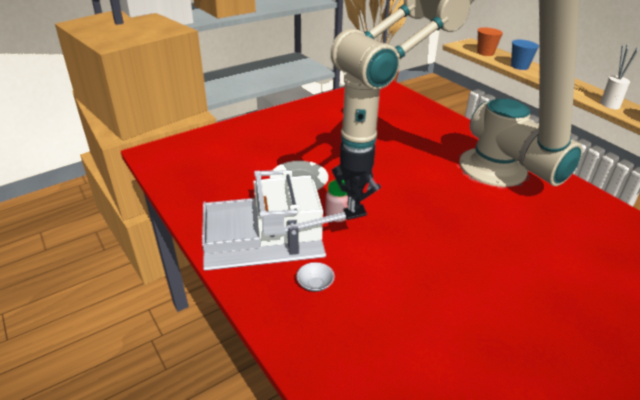

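Contact is made on the paddle (2.8 N up) with the jar clear. Now the press.

Emit:
servo_tool(
  steps=[
    [0,1,8,0,0,0],
    [0,1,17,0,0,0],
    [0,0,26,0,0,0],
    [0,0,34,0,0,0],
    [0,0,40,0,0,0],
    [0,0,40,0,0,0],
    [0,0,40,0,0,0],
    [0,0,40,0,0,0],
  ],
)

```text
clock: 4.3
position: [0.5999, 0.0331, 0.0721]
ee_rot: [-0.0, 0.993, 0.114, -0.0]
contact_force: [-3.4, 0.3, 3.3]
width: -0.0001
```

Run:
```python
from rig import cams
import cv2
for n in("top","scene"):
    p,d=cams.get_image(n);cv2.imwrite(f"pics/{n}3.png",cv2.resize(p[40:240,190:450,::-1] if n=="top" else p[130:300,180:400,::-1],None,fx=3,fy=3))
```

```text
(no output)
```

View pics/top3.png

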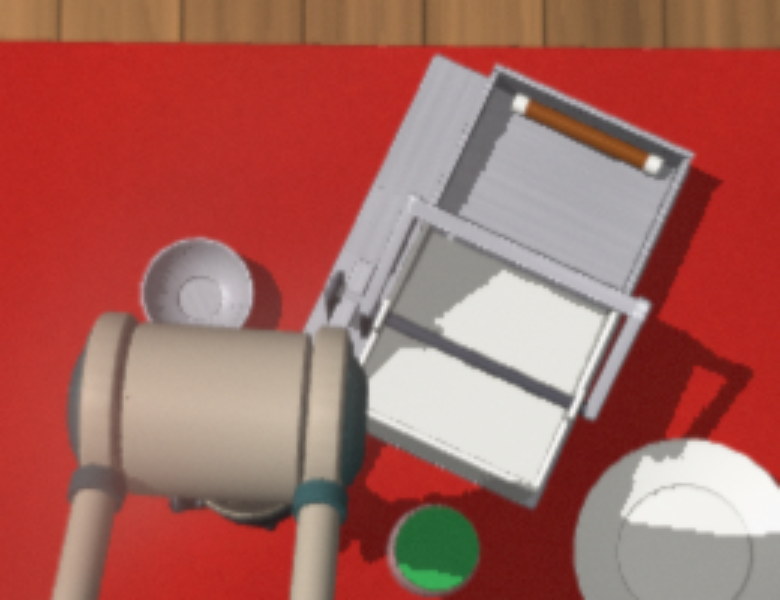

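View pics/scene3.png

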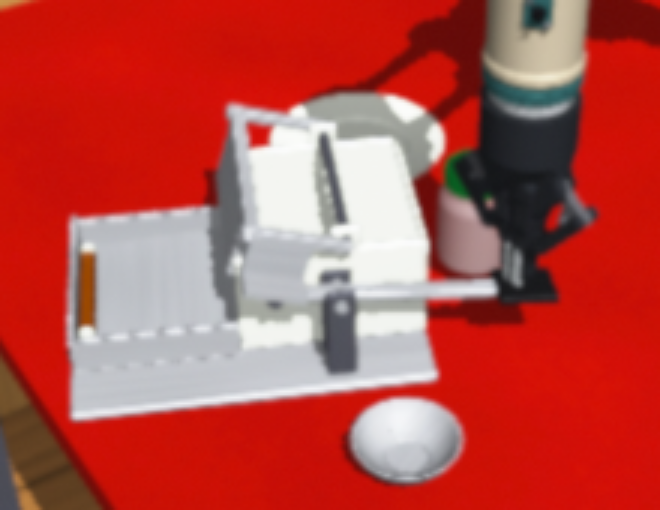

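The stick is out and lying against the tray's far wall (top crop 587,133), and the flap is raised. I raise the fingers slowly so the flap comes down gently, then back off.

Emit:
servo_tool(
  steps=[
    [0,0,-7,0,0,0],
    [0,0,-14,0,0,0],
    [0,0,-21,0,0,0],
    [0,0,-28,0,0,0],
    [0,0,-35,0,0,0],
    [0,0,-42,0,0,0],
    [0,0,-50,0,0,0],
    [0,0,-60,0,0,0],
  ],
)

```text
clock: 5.2
position: [0.5992, 0.0331, 0.1321]
ee_rot: [-0.0, 0.993, 0.114, -0.001]
contact_force: [0.0, -0.4, 0.3]
width: 0.0002
```

Emit:
servo_tool(
  steps=[
    [0,0,-25,0,0,0],
    [-20,0,-60,0,0,0],
    [-60,0,-90,0,0,0],
    [-100,0,-100,0,0,0],
    [-140,0,-100,0,0,0],
    [-180,0,-100,0,0,0],
    [-200,0,-100,0,0,0],
    [-200,0,-100,0,0,0],
  ],
)

```text
clock: 6.0
position: [0.4017, -0.0123, 0.2322]
ee_rot: [-0.0, 0.994, 0.114, -0.001]
contact_force: [0.5, 0.6, 0.2]
width: -0.0
```

Run:
```python
from h import *
from rig import telemetry,spotter
for n in("top","scene"):
    p,d=cams.get_image(n);cv2.imwrite(f"pics/{n}4.png",cv2.resize(p[40:270,220:470,::-1] if n=="top" else p[130:300,180:400,::-1],None,fx=2.6 if n=="top" else 3,fy=2.6 if n=="top" else 3))
    if n=="top":
        np.savez("/tmp/top4.npz",p=p,d=d)
        for q in("jar","dish","plate","stick"):
            r=spotter.outline_of(q,n)
            if r:
                w=r[0]["region"]; o=np.load(f"/tmp/top_{q}.npy")
                v,u=np.nonzero(w&(d>0));P=world(n,np.c_[u,v],d[v,u]);print(q,round(r[0]["conf"],2),r[0]["rect"],np.median(P,0).round(4))
        d0=np.load("/tmp/top0.npz")["d"]
        for a in[(276,199),(290,175),(296,165)]:print(a,d0[a[1],a[0]],d[a[1],a[0]])
s=telemetry.get_state();print(s["clock"],s["position"],s["contact_force"])
```

```text
jar 0.68 [318.7, 206.6, 31.2, 32.6] [ 0.5539 -0.0818  0.0946]
plate 0.58 [381.6, 183.3, 74.4, 80.7] [ 0.5564 -0.2756  0.0103]
stick 0.72 [363.3, 74.4, 46.0, 22.0] [ 0.8722 -0.1996  0.0246]
(276, 199) 0.9726426 0.97330034
(290, 175) 0.9960885 0.9984053
(296, 165) 1.0048081 1.0037836
6.3 [ 0.40628147 -0.01230608  0.2318323 ] [-0.56297887  0.34755659  0.70180119]
```

View pics/top4.png

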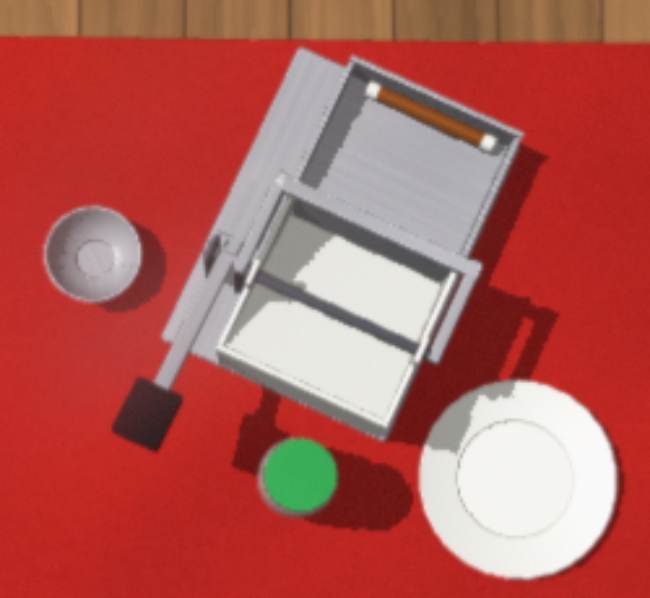

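View pics/scene4.png

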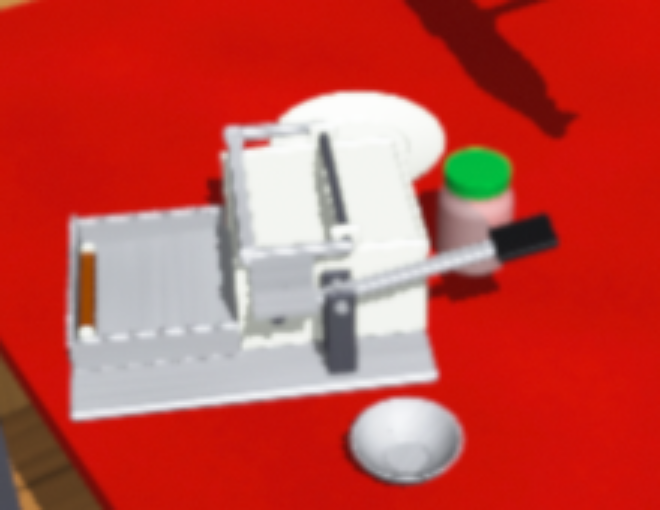

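```bash
python3 -c "
from rig import sign_off
print(sign_off())"
```

```text
the job is handed in; nothing more can be done
None
```

I pressed the paddle straight down with the shut fingertips, about 46 mm at 3 N. The flap lifted and the honey stick rolled out into the tray. I then raised the fingers slowly so the flap fell shut, backed the arm well clear, and handed the job in at about 6.3 s.

What the last checks showed, all from the camera images:

- **Stick:** it lies still in the tray, 25 mm above the table at its upper surface. In the dispenser's frame it is at about x = 0.19 m, y = -0.002 m. That x is the tightest margin, since the limit is 0.198 m; the stick rests against the tray's far wall.
- **Lever and flap:** the paddle's depth is within 1 mm of its starting value, so the lever is back up. The flap looks shut in both views.
- **Jar and plate:** measured within 2 mm of where they started.
- **Dish:** the detector missed it in the last picture. By eye it is at the same pixel as before, (256,138).
- **Robot:** it touches nothing.

I saw no contact with the flap or the stick. `sign_off` reports no verdict, so the result itself is unconfirmed.

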